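Set the spice mill four clicks coarser

ROBOT

A 6-joint arm with a two-finger parallel gripper is mounted at the origin on the work surface. World frame = base frame: x ahead of the robot, y to its left, z up, the work surface at z = 0. Lengths are in m, angles in rad, forces in N, time in s.
With the tool pointing down it reaches from about 0.3 to 0.875 m from the base axis. Payload 6.4 kg.
Tool frame: the origin (TCP) lies on the centre line of the jaws, within the pads' length; the fingertips stand 17 mm ahead of it and the grasp point (between the pads) lies 2 mm behind it (env.tip_reach is the distance from the TCP to the fingertips, in m); z points along the fingers, y is the line along which they close (so a half turn about z gives the same grasp; the last joint's range is limited). The gripper opens to 88 mm and grips with 3 to 60 N. Pads are 18 mm wide; open, the fingers measure 123 mm over their backs; the gripper's body (75 mm by 187 mm) begins 45 mm behind the grasp point.
Start: joints at [-1.368, 0.181, 1.607, -0, 1.354, -0.206], TCP at [0.229, -0.528, 0.256] pointing down, gripper open.
Joint ranges: [-2.99, 2.99], [-0.89, 2.07], [0.3, 2.58], [-1.14, 4.28], [0, 2.63], [-3.12, 3.12]. Speed limits (rad/s): [2.57, 2.57, 3.01, 3.14, 3.14, 3.14].

INTERFACE

Orientations are given as a unit quaternion [x, y, z, w].
In Python, from plant import state, vision, env gives the robot as it stands.
- The arm moves only by the tool arm_command, never from a script. Its argument "commands" is a list of rows, each a list of 5 numbers: the shift along the world's x, y, z in cm, then the turn about the world's z in degrees, then the finger opening in cm, from 0 to 8.81. A call has 1 to 12 rows; each row is the pose to reach, as a shift and turn from the pose commanded when the call began; what a row does not reach only later rows make up. A row lasts 1/8 s, in which the tool goes at most 62.5 mm and 10.7 degrees, less where a joint would pass 70% of its speed; a pose out of reach is approached as far as the arm can. A call with a gripper value outside its range is refused whole. The fingers move at their own pace and stop on an object; "newtons" is the grip in N (left out, the last holds). Time passes only in rows, so rows that repeat a pose let the fingers close. It gives the time, the measured TCP pose, the force, the opening and the grip force at its end, in the units of the state.
- state(): the state, without advancing time (a new reading comes with each control period).
- vision.snapshot(name): name is "scene" or "side" or "wrist"; returns the picture (480x640x3 uint8, red, green, blue); there is no depth.
- vision.camera_model(name): a dict with "fx", "fy", "cx", "cy" (pixels), "pose" (4x4, takes a point from camera to world coordinates). Camera axes: x right, y up, looking along -z (the intrinsics and any distortion apply to the point x, -y, -z); pixel columns grow to the right and rows downward; lengths in m; the calibration is good to about 2 mm. A picture is of the moment at which its call begins: read the wrist's pose just before it. camera_model takes no time and is no camera call; for the wrist camera it gives the pose at the moment of the call.
- env.close_job(): hands the job in; it is judged then, once.
Trained networks look in the newest picture that a camera, given by its name, has taken for a name from the list of things; names that differ only in an ending like _2 or _b are one class to them, and where a whole thing is asked for, a point or a joint stands for the part that bears it (a point fixed in the world has none). Each returns a list of dicts, best first, with "confidence" (0 to 1); they miss things now and then, are a little off and sometimes report something else, mostly with a low value. They report only what shows in the picture. A call takes as long as a camera call.
- vision.find_in(camera, name): "location" ([column, row] in pixels, amid what is visible of it).
The state is a dict: "clock": time; "qpos": joint angles; "joint_vel": joint speeds; "effort": joint torques, N m; "tool_pos": TCP position; "eef_rot": TCP orientation; "wrist_force": force on the tool from outside, world axes, zero at the start; "wrist_torque": the same for the moment, N m; "width": finger opening in m; "finger_force": force on a finger pad.
Only numpy, scipy, OpenCV 4.12 (cv2) and the standard library are available. Lean on these libraries where they do the work, as an engineer would, in place of code of your own. Each camera call takes 0.05 s, during which the arm holds its last target. There are 200 camera calls.

TASK

Make the spice mill grind coarser: with a fingertip, push the bar of the click-stop dial on its top round clockwise (seen from above) by exactly four clicks from where it stands now, and leave it resting in that fourth notch. Push the bar from one side only, never pinch it between the fingers, and leave the tiffin, the masala dabba and the tumbler where they stand.

Things in the scene. Friction and masses are not known exactly. Their poses are not given: they have to be found in the camera images.
- mill: Spice mill, a heavy white plastic box 220 (x) x 260 (y) x 130 mm high that stands fixed on the granite; origin at the centre of its underside, z up, its front (steel drawer face) looks to its own -x. On its flat top (z = 130 mm) are the grey dial, whose axis is at x = -10, y = -60 mm, and a low steel hopper cover, 100 mm across and 20 mm high, at x = 10, y = 70 mm
- dial_axis (a point): point on the dial's vertical axis, on the upper face of its disc (96 mm across, 8 mm thick), 138 mm above the work surface. A straight steel bar stands across the disc through the axis, as the thing to push: 86 mm long, 14 mm thick, 20 mm high, from 138 to 158 mm above the work surface. The frame turns with the dial: x lies along the bar, z up
- bar_end (a point): point on the end of the bar, 43 mm from the axis and 10 mm above the disc; it goes round with the dial. The bar is the same at its other end
- dial (a joint): angle of the dial (rad), growing clockwise as seen from above (coarser). It clicks into a notch every 20 degrees (0.349 rad), at 0, 0.349, 0.698 ... 2.793, with a stop just beyond either end. It starts at rest in any one of the first four notches (0 to 1.047). Leaving a notch takes 4 to 6 N at 30 mm from the axis; half-way to the next notch (10 degrees on) the dial snaps forward into it by itself, away from the finger, and stays there
- tiffin: bystander: closed three-tier stacked steel tiffin, round, 128 mm over its clamp and 195 mm high; origin at the centre of its underside
- dabba: bystander: closed round steel masala dabba, 174 mm across and 66 mm high with a small clasp; origin at the centre of its underside
- tumbler: bystander: empty steel tumbler, 72 mm across and 100 mm high; origin at the centre of its underside

How it is judged:
By the outcome, as a careful person would: the job done as asked, in the order asked, and still so for the second after the job is handed in, with the robot touching nothing.
It also fails if it takes over 45 s, if anything falls off the work surface, if the arm or the gripper's body presses on something with over 40 N, if the wrist force passes 120 N, or if a joint passes its speed limit or range.

## Working session

There is one attempt and no reset: what is moved stays moved. The work goes in short steps, Python scripts to look and compute and a tool call to move; the robot and the scene stay as the last step left them, time stands still between calls to the robot, and variables do not carry over. Pictures are saved under pics/ and viewed, at most 10 in all, crops included, and the job is handed in when it is done.

Besides the shell and the picture viewer there is one more tool, called after "Call:" in YAML: its name, and indented under it one key for each argument. arm_command: Moves the arm, as the interface text tells. Its arguments: {"type":"object","properties":{"commands":{"type":"array","items":{"type":"array","items":{"type":"number"}}},"newtons":{"type":"number"}},"required":["commands"]}

```bash
mkdir -p pics
cat > h.py <<'E'
import numpy as np, cv2
from plant import state, vision, env
def save(c,n):
    im=vision.snapshot(c); cv2.imwrite(f'pics/{n}.png',im[:,:,::-1]); return im
def ray(cam,px,z):
    m=vision.camera_model(cam); d=np.array([(px[0]-m['cx'])/m['fx'],-(px[1]-m['cy'])/m['fy'],-1.])
    P=np.array(m['pose']); d=P[:3,:3]@d; o=P[:3,3]; return o+d*(z-o[2])/d[2]
def proj(cam,p):
    m=vision.camera_model(cam); P=np.array(m['pose']); q=P[:3,:3].T@(np.array(p)-P[:3,3])
    return np.array([m['cx']+m['fx']*q[0]/-q[2], m['cy']-m['fy']*q[1]/-q[2]])
E
python3 - <<'E'
from h import *
for c in ['scene','side']:
    save(c,c+'0'); m=vision.camera_model(c); print(c,{k:np.round(v,3).tolist() for k,v in m.items() if k not in()})
    for n,z in [('mill',.065),('dial_axis',.138),('bar_end',.148),('dial',.138),('tiffin',.1),('dabba',.033),('tumbler',.05)]:
        for d in vision.find_in(c,n)[:2]: print(n,np.round(d['location']),round(d['confidence'],2),ray(c,d['location'],z).round(3))
E
```

```text
scene {'fx': 573.054, 'fy': 573.054, 'cx': 317.872, 'cy': 236.556, 'pose': [[-0.055, -0.703, 0.709, 1.535], [0.998, -0.049, 0.029, 0.061], [0.015, 0.709, 0.705, 1.057], [0.0, 0.0, 0.0, 1.0]]}
mill [347. 247.] 0.63 [0.567 0.092 0.065]
dial_axis [324. 230.] 0.82 [0.589 0.035 0.138]
bar_end [327. 229.] 0.75 [0.595 0.043 0.148]
dial [322. 230.] 0.63 [0.589 0.032 0.138]
dial [388. 302.] 0.43 [0.789 0.178 0.138]
tiffin [448. 213.] 0.77 [0.467 0.34  0.1  ]
dabba [224. 286.] 0.83 [ 0.685 -0.189  0.033]
tumbler [385. 300.] 0.79 [0.713 0.182 0.05 ]
side {'fx': 512.118, 'fy': 512.118, 'cx': 319.195, 'cy': 240.721, 'pose': [[0.973, -0.157, 0.167, 0.774], [0.229, 0.642, -0.732, -0.831], [0.007, 0.75, 0.661, 0.893], [0.0, 0.0, 0.0, 1.0]]}
mill [324. 238.] 0.74 [0.573 0.099 0.065]
dial_axis [327. 230.] 0.62 [0.593 0.044 0.138]
bar_end [325. 235.] 0.75 [0.594 0.016 0.148]
dial [328. 233.] 0.82 [0.596 0.036 0.138]
tiffin [299. 162.] 0.88 [0.441 0.365 0.1  ]
dabba [343. 346.] 0.65 [ 0.68  -0.186  0.033]
tumbler [390. 225.] 0.81 [0.726 0.206 0.05 ]
```

Run:
```python
import cv2
a=cv2.imread('pics/scene0.png');b=cv2.imread('pics/side0.png')
cv2.imwrite('pics/v1.png',cv2.resize(a[170:340,200:440],None,fx=3.3,fy=3.3,interpolation=3))
cv2.imwrite('pics/v2.png',cv2.resize(b[150:330,220:460],None,fx=3.3,fy=3.3,interpolation=3))
```

```text
(no output)
```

View pics/v1.png

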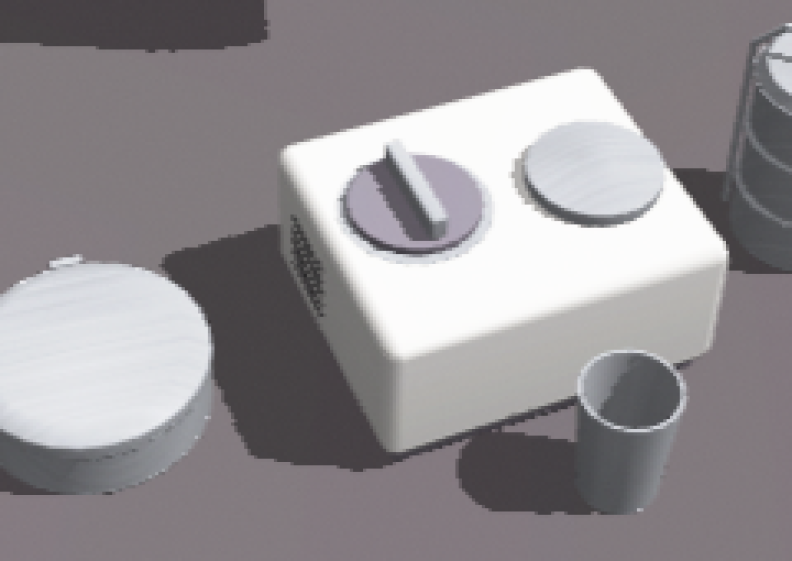

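View pics/v2.png

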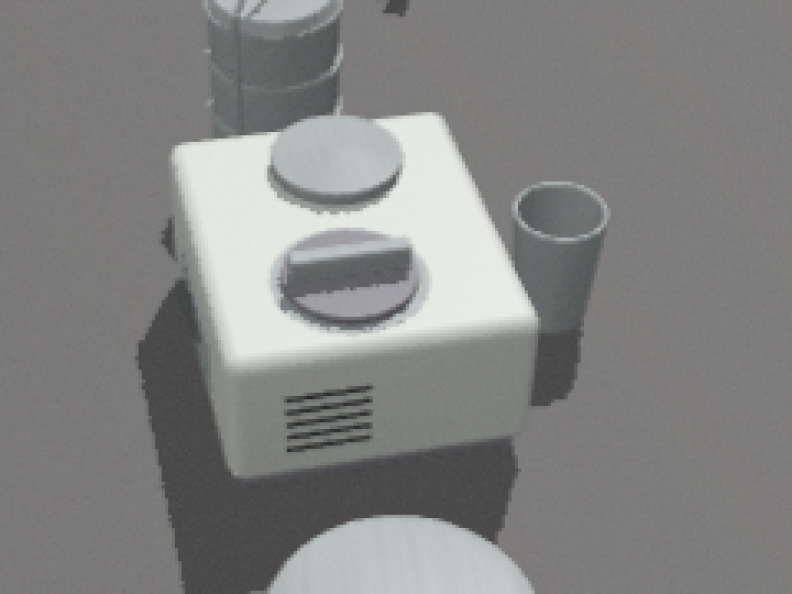

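View pics/side0.png

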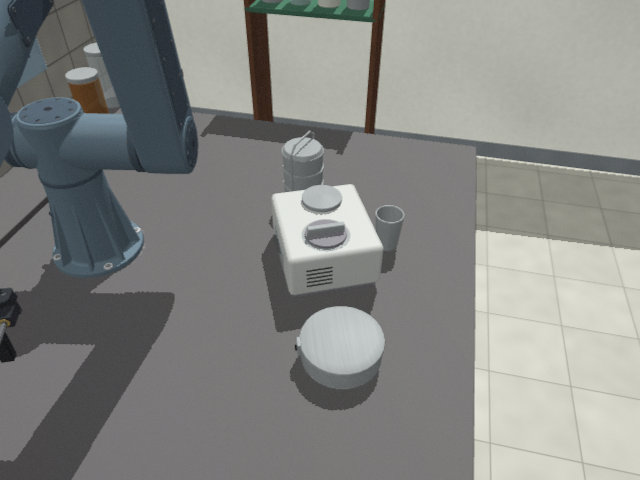

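Scene crop: the bar's top runs from about pixel (319,213) to (333,237), with the disc centre near (325,231). In the side view it runs from (308,227) to (344,223). The dabba is at -y, the tumbler at +x and the tiffin at +y of the mill.

Run:
```python
from h import *
def P(c,cx,cy,z): 
    o=(200,170) if c=='scene' else (220,150)
    return ray(c,(o[0]+cx/3.3-.35,o[1]+cy/3.3-.35),z)[:2]
for c,a,b,d in [('scene',(393,141),(439,217),(414,203)),('side',(289,249),(411,239),(350,276))]:
    A,B=P(c,*a,.158),P(c,*b,.158); v=B-A
    print(c,A.round(4),B.round(4),((A+B)/2).round(4),np.linalg.norm(v),np.degrees(np.arctan2(v[1],v[0])),'disc',P(c,*d,.138).round(4))
# mill top corners
for c,q in [('scene',[(285,150),(595,70),(725,255),(398,360)]),('side',[(173,150),(442,115),(537,322),(230,368)])]:
    print(c,[P(c,*x,.13).round(3).tolist() for x in q])
```

```text
scene [0.5514 0.0222] [0.6252 0.0573] [0.5883 0.0397] 0.0817400383043503 25.464995604697823 disc [0.5924 0.0393]
side [0.5499 0.0284] [0.6287 0.0587] [0.5893 0.0436] 0.08439422396670082 21.05836498918615 disc [0.5917 0.0335]
scene [[0.536, -0.056], [0.43, 0.169], [0.62, 0.254], [0.73, 0.036]]
side [[0.427, 0.154], [0.617, 0.249], [0.723, 0.026], [0.534, -0.066]]
```

Run:
```python
from h import *
from scipy.spatial.transform import Rotation as R
s=state(); M=R.from_quat(s['eef_rot']).as_matrix(); print(s['clock'],s['tool_pos'],M.round(3),env.tip_reach,s['wrist_force'])
```

```text
0.8 [ 0.22857913 -0.52763595  0.25574274] [[ 0.918  0.397  0.   ]
 [ 0.397 -0.918 -0.   ]
 [ 0.     0.    -1.   ]] 0.017 [ 0.22626009 -0.31709862 -0.00955681]
```

Call:
arm_command:
  commands:
    - [5,7,0,0,0]
    - [9,13,0,0,0]
    - [13,19,0,0,0]
    - [17,25,0,0,0]
    - [21,31,0,0,0]
    - [25,37,0,0,0]
    - [29,43,0,0,0]
    - [32,48,0,0,0]
    - [34,51,0,0,0]
    - [35,52,0,0,0]
    - [35,52,0,0,0]
    - [35,52,0,0,0]
  newtons: 10

```text
clock: 2.3
tool_pos: [0.5783, -0.0075, 0.2554]
eef_rot: [0.979, 0.204, -0.0, 0.0]
wrist_force: [0.1, -0.8, -0.4]
width: 0.0003
finger_force: 0.0
```

Run:
```python
from h import *
s=state(); print(s['clock'],s['tool_pos'],s['qpos'].__repr__(),s['width'],s['wrist_force'])
save('wrist','w1')
for n in ['dial_axis','bar_end']:
  for d in vision.find_in('wrist',n)[:3]: print(n,d, ray('wrist',d['location'],.148))
for p in [(.591,.040,.138),(.591,.04,.158)]: print(proj('wrist',p))
```

```text
2.3 [ 0.57834393 -0.00753203  0.25539957] array([-2.17863302e-01,  1.89065269e-01,  1.59800971e+00, -5.16077061e-04,
        1.35526663e+00,  9.43136377e-01]) 0.00033829184613809167 [ 0.14706586 -0.75239215 -0.38789758]
dial_axis {'location': [263.6, 193.4], 'confidence': 0.88} [0.59422673 0.03597858 0.148     ]
bar_end {'location': [263.7, 193.1], 'confidence': 0.97} [0.59447016 0.03576846 0.148     ]
[257.91266015 192.36975346]
[252.93811591 198.78495353]
```

View pics/w1.png

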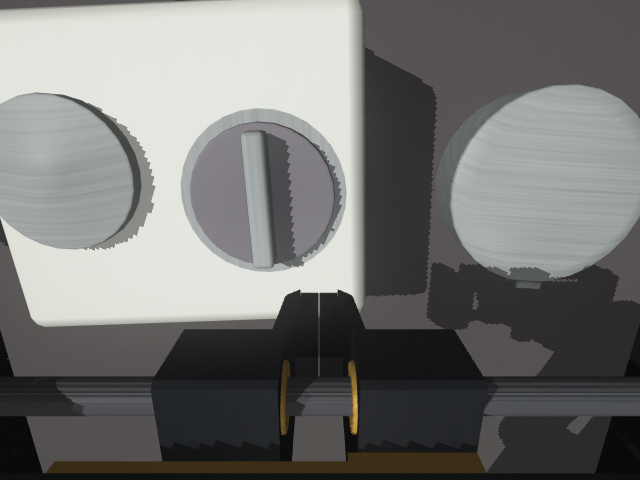

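The wrist view shows the bar's top running from (254,131) to (263,266). The disc centre is near (263,195), and the fingers are on the free (dabba) side.

```bash
cat >> h.py <<'E'
def bar(p,q,c='wrist'):
    A,B=ray(c,p,.158)[:2],ray(c,q,.158)[:2]; v=A-B
    print('A',A.round(4),'B',B.round(4),'mid',((A+B)/2).round(4),'len',np.linalg.norm(v).round(4),'ang',np.degrees(np.arctan2(v[1],v[0])).round(1))
E
python3 - <<'E'
from h import *
bar((254,131),(263,266)); print(ray('wrist',(263,195),.138))
im=cv2.imread('pics/w1.png'); print([ [int(x) for x in im[y,225:300,1]] for y in (150,240)])
# mill right edge in wrist: x=362,y=10..310
a,b=ray('wrist',(362,30),.13),ray('wrist',(364,300),.13);v=a-b;print(np.degrees(np.arctan2(v[1],v[0])))
E
```

```text
A [0.6287 0.0532] B [0.5521 0.0187] mid [0.5904 0.036 ] len 0.084 ang 24.3
[0.59068082 0.03629367 0.138     ]
[[129, 129, 130, 128, 128, 129, 128, 129, 128, 126, 130, 127, 127, 129, 129, 129, 123, 166, 172, 176, 178, 175, 170, 166, 167, 167, 167, 168, 168, 168, 167, 165, 163, 161, 158, 147, 133, 114, 98, 81, 65, 65, 64, 69, 77, 76, 78, 78, 78, 79, 78, 77, 78, 78, 77, 79, 78, 76, 78, 77, 76, 76, 114, 127, 127, 124, 126, 127, 126, 125, 126, 127, 127, 127, 126], [126, 128, 127, 126, 126, 127, 128, 126, 127, 126, 127, 127, 126, 128, 126, 125, 127, 127, 126, 126, 127, 123, 127, 126, 126, 121, 171, 176, 177, 178, 176, 172, 170, 175, 174, 174, 177, 174, 173, 172, 167, 167, 165, 151, 130, 110, 89, 72, 64, 63, 68, 77, 79, 79, 77, 79, 78, 79, 77, 79, 79, 78, 78, 77, 79, 79, 79, 79, 78, 92, 127, 128, 127, 128, 127]]
25.8241906616925
```

Call:
arm_command:
  commands:
    - [0,0,-4,0,0]
    - [0,0,-7,0,0]
    - [0,0,-8.5,0,0]
    - [0,0,-9.2,0,0]
    - [0,0,-9.2,0,0]
    - [0,0,-9.2,0,0]

```text
clock: 3.2
tool_pos: [0.5793, -0.0079, 0.165]
eef_rot: [0.979, 0.203, 0.001, 0.0]
wrist_force: [-0.6, 0.3, -0.2]
width: 0.0007
finger_force: 0.0
```

Run:
```python
from h import *
s=state(); print(s['tool_pos'],s['wrist_force'],s['wrist_torque'])
save('wrist','w2');save('side','s2')
a=cv2.imread('pics/w2.png');b=cv2.imread('pics/s2.png')[180:280,260:400]
cv2.imwrite('pics/w2s2.png',np.hstack([cv2.resize(a,(400,300)),cv2.resize(b,(400,300),interpolation=3)]))
```

```text
[ 0.57934797 -0.00789046  0.16495751] [-0.57175465  0.26372613 -0.173279  ] [ 0.0182281  -0.04422296 -0.01487383]
```

View pics/w2s2.png

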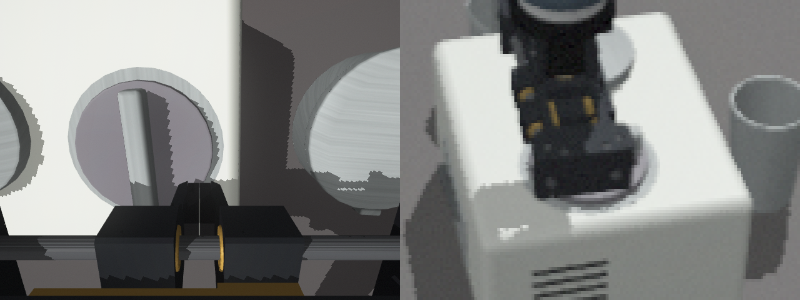

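```bash
cat >> h.py <<'E'
AX=np.array([.5906,.0365]); 
def pose(phi,d=.0245,r=.029):
    a=np.radians(phi); return AX-r*np.array([np.cos(a),np.sin(a)])+d*np.array([np.sin(a),-np.cos(a)])
def rows(c,phi0,seq,d=.0245):
    for f in seq:
        p=(pose(f,d)-c)*100; print([round(p[0],2),round(p[1],2),0,round(f-phi0,1),0])
E
python3 - <<'E'
from h import *
c=np.array([.5786,-.0076])
rows(c,24.3,[24.3],.030);rows(c,24.3,[24.3],.026);rows(c,24.3,[24.3,22,20,18,16,14,12,10])
E
```

```text
[np.float64(-0.21), np.float64(0.48), 0, 0.0, 0]
[np.float64(-0.37), np.float64(0.85), 0, 0.0, 0]
[np.float64(-0.43), np.float64(0.98), 0, 0.0, 0]
[np.float64(-0.57), np.float64(1.05), 0, -2.3, 0]
[np.float64(-0.69), np.float64(1.12), 0, -4.3, 0]
[np.float64(-0.8), np.float64(1.18), 0, -6.3, 0]
[np.float64(-0.91), np.float64(1.26), 0, -8.3, 0]
[np.float64(-1.02), np.float64(1.33), 0, -10.3, 0]
[np.float64(-1.13), np.float64(1.41), 0, -12.3, 0]
[np.float64(-1.23), np.float64(1.49), 0, -14.3, 0]
```

Call:
arm_command:
  commands:
    - [-0.2,0.5,0,0,0]
    - [-0.35,0.8,0,0,0]
    - [-0.4,0.9,0,0,0]
    - [-0.4,0.9,0,0,0]

```text
clock: 3.8
tool_pos: [0.5746, 0.0015, 0.1637]
eef_rot: [0.979, 0.203, 0.0, 0.0]
wrist_force: [-0.5, -0.1, -0.6]
width: 0.0003
finger_force: 0.0
```

Call:
arm_command:
  commands:
    - [-0.1,0.12,0,-1,0]
    - [-0.17,0.15,0,-2.3,0]
    - [-0.17,0.15,0,-2.3,0]

```text
clock: 4.18
tool_pos: [0.5728, 0.0029, 0.1637]
eef_rot: [0.983, 0.183, -0.0, -0.0]
wrist_force: [0.1, -0.1, 0.4]
width: 0.0005
finger_force: 0.0
```

Call:
arm_command:
  commands:
    - [-0.06,0.04,0,-1,0]
    - [-0.12,0.07,0,-2,0]
    - [-0.12,0.07,0,-2,0]

```text
clock: 4.55
tool_pos: [0.5717, 0.0036, 0.1637]
eef_rot: [0.986, 0.166, 0.0, -0.0]
wrist_force: [-0.6, 0.7, -0.6]
width: 0.0005
finger_force: 0.0
```

Call:
arm_command:
  commands:
    - [-0.06,0.03,0,-1,0]
    - [-0.11,0.06,0,-2,0]
    - [-0.11,0.06,0,-2,0]

```text
clock: 4.92
tool_pos: [0.5706, 0.0041, 0.1637]
eef_rot: [0.989, 0.149, 0.0, 0.0]
wrist_force: [0.2, -0.4, -0.0]
width: 0.0002
finger_force: 0.3
```

Call:
arm_command:
  commands:
    - [-0.06,0.04,0,-1,0]
    - [-0.11,0.08,0,-2,0]
    - [-0.11,0.08,0,-2,0]

```text
clock: 5.3
tool_pos: [0.5697, 0.0045, 0.1638]
eef_rot: [0.991, 0.131, 0.0, 0.0]
wrist_force: [2.4, -4.3, -1.2]
width: 0.0005
finger_force: 2.0
```

Call:
arm_command:
  commands:
    - [-0.06,0.04,0,-1,0]
    - [-0.11,0.07,0,-2,0]
    - [-0.11,0.07,0,-2,0]

```text
clock: 5.68
tool_pos: [0.5683, 0.0058, 0.1637]
eef_rot: [0.993, 0.114, -0.0, -0.0]
wrist_force: [0.5, -2.8, -1.1]
width: 0.0003
finger_force: 1.5
```

Call:
arm_command:
  commands:
    - [-0.06,0.04,0,-1,0]
    - [-0.11,0.08,0,-2,0]
    - [-0.11,0.08,0,-2,0]

```text
clock: 6.05
tool_pos: [0.5671, 0.0067, 0.1637]
eef_rot: [0.995, 0.097, -0.0, -0.0]
wrist_force: [-0.2, -1.2, 0.4]
width: 0.0004
finger_force: 1.0
```

Run:
```python
from h import *
s=state(); print(s['tool_pos'],s['wrist_force'],s['wrist_torque'])
save('wrist','w3');save('side','s3')
a=cv2.imread('pics/w3.png');b=cv2.imread('pics/s3.png')[180:280,260:400]
cv2.imwrite('pics/w3s3.png',np.hstack([cv2.resize(a,(400,300)),cv2.resize(b,(400,300),interpolation=3)]))
```

```text
[0.56705118 0.0067181  0.16365762] [-0.24108953 -1.18330277  0.35904695] [-0.31772511  0.00570081  0.04107642]
```

View pics/w3s3.png

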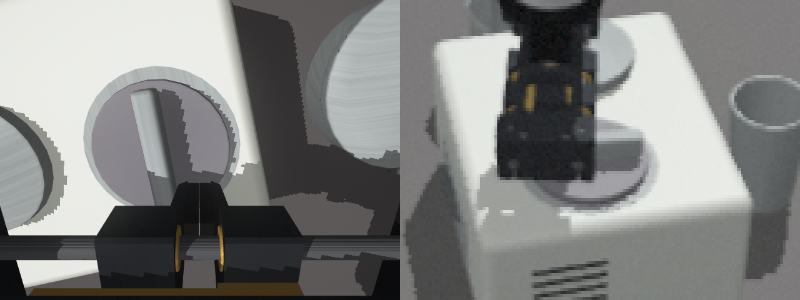

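```bash
cat >> h.py <<'E'
def barang(im,r0,r1,c0,c1):
    g=cv2.GaussianBlur(im[:,:,1],(3,3),0).astype(float); P=[]
    for y in range(r0,r1,4):
        x=c0+int(np.argmax(np.diff(g[y,c0:c1])))+.5; P.append(ray('wrist',(x,y),.158)[:2])
    vx,vy,x0,y0=cv2.fitLine(np.array(P,np.float32),cv2.DIST_HUBER,0,.0003,1e-5).ravel()
    if vx<0: vx,vy=-vx,-vy
    d=(np.array(P)-[x0,y0])@[-vy,vx]
    return round(float(np.degrees(np.arctan2(vy,vx))),1), round(float(((AX-[x0,y0])@[-vy,vx])*1000),1), round(d.std()*1000,2)
E
python3 - <<'E'
from h import *
print(barang(cv2.imread('pics/w3.png')[:,:,::-1],200,350,245,320))
E
```

```text
(19.3, 19.6, np.float64(6.22))
```

Run:
```python
from h import *
im=cv2.imread('pics/w3.png')[:,:,::-1]
print(barang(im,165,290,200,252))
for y in range(165,290,20): print(y,200+int(np.argmax(np.diff(cv2.GaussianBlur(im[:,:,1],(3,3),0).astype(float)[y,200:252]))))
print(state()['tool_pos'])
```

```text
(19.5, -8.0, np.float64(0.99))
165 210
185 215
205 219
225 224
245 228
265 233
285 239
[0.56711854 0.00666366 0.16365842]
```

```bash
cat >> h.py <<'E'
def R2(c,yaw,seq,d=.0195,r=.028):
    for f in seq:
        p=(pose(f,d,r)-c)*100; print(f,[round(float(p[0]),2),round(float(p[1]),2),0,round(f-.9-yaw,1),0])
E
python3 - <<'E'
from h import *
R2(np.array([.5673,.0065]),11.1,[22,20,18,16,14,13,12,10])
E
```

```text
22 [0.46, 0.14, 0, 10.0, 0]
20 [0.37, 0.21, 0, 8.0, 0]
18 [0.27, 0.28, 0, 6.0, 0]
16 [0.18, 0.35, 0, 4.0, 0]
14 [0.08, 0.43, 0, 2.0, 0]
13 [0.04, 0.47, 0, 1.0, 0]
12 [-0.0, 0.51, 0, 0.0, 0]
10 [-0.09, 0.59, 0, -2.0, 0]
```

Call:
arm_command:
  commands:
    - [0.3,-0.2,0,5,0]
    - [0.45,0.0,0,9,0]
    - [0.46,0.14,0,10,0]
    - [0.37,0.21,0,8,0]
    - [0.27,0.28,0,6,0]
    - [0.18,0.35,0,4,0]
    - [0.18,0.35,0,4,0]

```text
clock: 7.02
tool_pos: [0.569, 0.0105, 0.1636]
eef_rot: [0.991, 0.132, 0.0, -0.0]
wrist_force: [0.1, -0.3, -0.1]
width: 0.0005
finger_force: 0.2
```

Call:
arm_command:
  commands:
    - [-0.05,0.04,0,-1,0]
    - [-0.1,0.08,0,-2,0]
    - [-0.14,0.12,0,-3,0]
    - [-0.18,0.16,0,-4,0]
    - [-0.18,0.16,0,-4,0]

```text
clock: 7.65
tool_pos: [0.5673, 0.0117, 0.1638]
eef_rot: [0.995, 0.097, 0.0, -0.0]
wrist_force: [-0.0, 0.8, 0.5]
width: 0.0004
finger_force: 0.0
```

Run:
```python
from h import *
s=state(); print(s['tool_pos'],s['wrist_force'])
im=save('wrist','w4')
g=cv2.GaussianBlur(im[:,:,1],(3,3),0).astype(float)
for y in range(165,290,20): print(y,150+int(np.argmax(np.diff(g[y,150:300]))))
save('scene','c4'); b=cv2.imread('pics/c4.png')[190:270,280:380]
cv2.imwrite('pics/w4c4.png',np.hstack([cv2.resize(im[:,:,::-1],(400,300)),cv2.resize(b,(375,300),interpolation=3)]))
```

```text
[0.56728368 0.01165204 0.16375688] [-0.03239468  0.78288938  0.47530825]
165 248
185 247
205 246
225 246
245 245
265 244
285 266
```

View pics/w4c4.png

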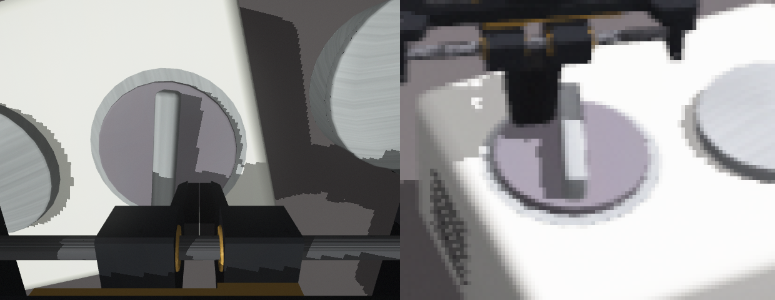

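The bar has snapped clockwise away from the finger: its left edge now runs from (248,165) to (244,265) in the wrist picture.

Run:
```python
from h import *
print(barang(cv2.imread('pics/w4.png')[:,:,::-1],155,275,225,265))
c=np.array([.5673,.0065])+[.0018-.0018,.0035+.0016]; print(c)
R2(c,11.1,[8,6,4,2,0,-2,-4,-6,-7,-8])
```

```text
(5.8, -7.9, np.float64(0.1))
[0.5673 0.0116]
8 [-0.17, 0.17, 0, -4.0, 0]
6 [-0.25, 0.26, 0, -6.0, 0]
4 [-0.33, 0.35, 0, -8.0, 0]
2 [-0.4, 0.44, 0, -10.0, 0]
0 [-0.47, 0.54, 0, -12.0, 0]
-2 [-0.54, 0.64, 0, -14.0, 0]
-4 [-0.6, 0.74, 0, -16.0, 0]
-6 [-0.66, 0.84, 0, -18.0, 0]
-7 [-0.69, 0.9, 0, -19.0, 0]
-8 [-0.71, 0.95, 0, -20.0, 0]
```

Call:
arm_command:
  commands:
    - [-0.17,0.17,0,-4,0]
    - [-0.25,0.26,0,-6,0]
    - [-0.33,0.35,0,-8,0]
    - [-0.4,0.44,0,-10,0]
    - [-0.47,0.54,0,-12,0]
    - [-0.54,0.64,0,-14,0]
    - [-0.54,0.64,0,-14,0]

```text
clock: 8.62
tool_pos: [0.5616, 0.0184, 0.1637]
eef_rot: [1.0, -0.025, -0.0, -0.0]
wrist_force: [-0.9, -1.7, 0.0]
width: 0.0004
finger_force: 0.9
```

Call:
arm_command:
  commands:
    - [-0.06,0.1,0,-2,0]
    - [-0.1,0.16,0,-3,0]
    - [-0.12,0.2,0,-4,0]
    - [-0.15,0.26,0,-5,0]
    - [-0.17,0.31,0,-6,0]
    - [-0.17,0.31,0,-6,0]

```text
clock: 9.38
tool_pos: [0.5602, 0.0211, 0.1637]
eef_rot: [0.997, -0.078, -0.0, -0.0]
wrist_force: [0.4, -0.4, 0.1]
width: 0.0005
finger_force: 0.0
```

Run:
```python
from h import *
s=state(); print(s['tool_pos'],s['wrist_force'])
im=save('wrist','w5')
g=cv2.GaussianBlur(im[:,:,1],(3,3),0).astype(float)
for y in range(165,290,20): print(y,150+int(np.argmax(np.diff(g[y,150:320]))))
print(barang(im,155,275,225,290))
c=np.array([.5673,.0116])+[-.0071,.0095]; print(c)
R2(c,-8.9,[-10,-12,-14,-16,-18,-20,-22,-24,-25,-26,-27,-28])
```

```text
[0.56017309 0.02112654 0.16369938] [ 0.43003117 -0.37188763  0.14838116]
165 249
185 248
205 247
225 246
245 247
265 247
285 246
(-13.0, -6.9, np.float64(0.3))
[0.5602 0.0211]
-10 [-0.06, 0.11, 0, -2.0, 0]
-12 [-0.1, 0.21, 0, -4.0, 0]
-14 [-0.15, 0.33, 0, -6.0, 0]
-16 [-0.19, 0.44, 0, -8.0, 0]
-18 [-0.23, 0.55, 0, -10.0, 0]
-20 [-0.26, 0.67, 0, -12.0, 0]
-22 [-0.29, 0.78, 0, -14.0, 0]
-24 [-0.31, 0.9, 0, -16.0, 0]
-25 [-0.32, 0.96, 0, -17.0, 0]
-26 [-0.33, 1.01, 0, -18.0, 0]
-27 [-0.34, 1.07, 0, -19.0, 0]
-28 [-0.35, 1.13, 0, -20.0, 0]
```

Two clicks are done, with the bar at about -14°. Now the third.

Call:
arm_command:
  commands:
    - [-0.06,0.11,0,-2,0]
    - [-0.1,0.21,0,-4,0]
    - [-0.15,0.33,0,-6,0]
    - [-0.19,0.44,0,-8,0]
    - [-0.23,0.55,0,-10,0]
    - [-0.26,0.67,0,-12,0]
    - [-0.29,0.78,0,-14,0]
    - [-0.31,0.9,0,-16,0]
    - [-0.33,1.01,0,-18,0]
    - [-0.34,1.07,0,-19,0]
    - [-0.35,1.13,0,-20,0]
    - [-0.35,1.13,0,-20,0]

```text
clock: 10.92
tool_pos: [0.5567, 0.0325, 0.1637]
eef_rot: [0.968, -0.249, 0.0, -0.0]
wrist_force: [0.0, 0.2, 0.2]
width: 0.0004
finger_force: 0.0
```

Run:
```python
from h import *
s=state(); print(s['tool_pos'],s['wrist_force'])
im=save('wrist','w6')
g=cv2.GaussianBlur(im[:,:,1],(3,3),0).astype(float)
for y in range(165,290,20): print(y,150+int(np.argmax(np.diff(g[y,150:320]))))
print(barang(im,155,275,225,290))
c=np.array([.5602,.0211])+[-.0035,.0113]; print(c)
R2(c,-28.9,[-30,-32,-34,-36,-38,-40,-42,-44,-45,-46,-47,-48,-49])
```

```text
[0.55671634 0.03249274 0.16371818] [0.0448267  0.17616434 0.16380789]
165 189
185 250
205 249
225 249
245 248
265 247
285 246
(-34.2, -6.6, np.float64(0.79))
[0.5567 0.0324]
-30 [-0.01, 0.12, 0, -2.0, 0]
-32 [-0.02, 0.24, 0, -4.0, 0]
-34 [-0.02, 0.36, 0, -6.0, 0]
-36 [-0.02, 0.48, 0, -8.0, 0]
-38 [-0.02, 0.6, 0, -10.0, 0]
-40 [-0.01, 0.72, 0, -12.0, 0]
-42 [0.0, 0.83, 0, -14.0, 0]
-44 [0.02, 0.95, 0, -16.0, 0]
-45 [0.03, 1.01, 0, -17.0, 0]
-46 [0.04, 1.07, 0, -18.0, 0]
-47 [0.05, 1.13, 0, -19.0, 0]
-48 [0.07, 1.19, 0, -20.0, 0]
-49 [0.08, 1.24, 0, -21.0, 0]
```

Three clicks are done, with the bar at -34°. The fourth goes the same way.

Call:
arm_command:
  commands:
    - [-0.02,0.24,0,-4,0]
    - [-0.02,0.36,0,-6,0]
    - [-0.02,0.48,0,-8,0]
    - [-0.02,0.6,0,-10,0]
    - [-0.01,0.72,0,-12,0]
    - [0,0.83,0,-14,0]
    - [0.02,0.95,0,-16,0]
    - [0.03,1.01,0,-17,0]
    - [0.04,1.07,0,-18,0]
    - [0.05,1.13,0,-19,0]
    - [0.07,1.19,0,-20,0]
    - [0.07,1.19,0,-20,0]

```text
clock: 12.48
tool_pos: [0.5574, 0.0443, 0.1638]
eef_rot: [0.91, -0.414, 0.0, -0.0]
wrist_force: [0.7, 0.1, 0.2]
width: 0.0003
finger_force: 0.0
```

Run:
```python
from h import *
s=state(); print(s['tool_pos'],s['wrist_force'],s['qpos'][5])
im=save('wrist','w7')
g=cv2.GaussianBlur(im[:,:,1],(3,3),0).astype(float)
for y in range(165,290,20): print(y,220+int(np.argmax(np.diff(g[y,220:320]))))
print(barang(im,175,275,225,290))
```

```text
[0.55742833 0.04431948 0.16375167] [0.71414981 0.10460856 0.15268967] 2.291117967425114
165 318
185 314
205 251
225 250
245 250
265 304
285 240
(-54.1, -5.9, np.float64(2.15))
```

Call:
arm_command:
  commands:
    - [-0.7,-0.7,0,0,0]
    - [-1.5,-1.4,0,0,0]
    - [-1.5,-1.4,3,0,0]
    - [-1.5,-1.4,8,0,0]
    - [-4,-4,13,0,0]
    - [-7,-8,15,0,0]
    - [-10,-12,15,0,0]
    - [-12,-16,15,0,0]
    - [-12,-16,15,0,0]

```text
clock: 13.65
tool_pos: [0.4359, -0.118, 0.3139]
eef_rot: [0.909, -0.416, 0.0, 0.0]
wrist_force: [-0.5, -0.1, 0.4]
width: 0.0003
finger_force: 0.0
```

Run:
```python
from h import *
a=save('scene','c8');b=save('side','s8')
cv2.imwrite('pics/f8.png',np.hstack([cv2.resize(a[170:320,220:400],(400,333),interpolation=2),cv2.resize(b[170:320,230:410],(400,333),interpolation=2)])[:,:,::-1])
for c in ['scene','side']:
    for n,z in [('tiffin',.1),('dabba',.033),('tumbler',.05)]:
        for d in vision.find_in(c,n)[:1]: print(c,n,np.round(d['location']))
```

```text
scene tiffin [450. 212.]
scene dabba [225. 287.]
scene tumbler [387. 298.]
side tiffin [300. 162.]
side dabba [342. 346.]
side tumbler [387. 227.]
```

View pics/f8.png

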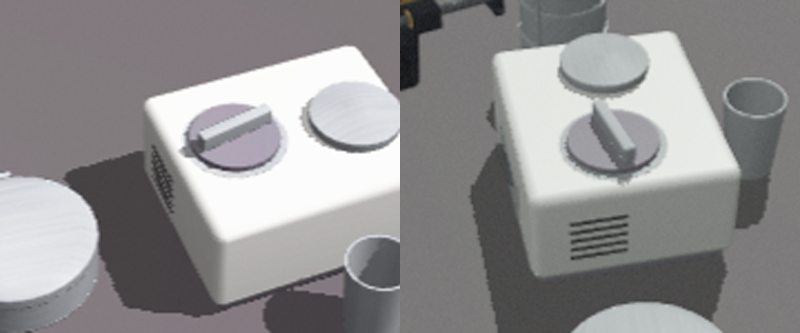

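Both views show the bar turned about 80° clockwise, with the gripper clear. I'll check the resting angle from these pixels, then hand in.

Run:
```python
from h import *
k=180/400
# top-face end midpoints in composite -> px
for c,o,p,q in [('scene',(220,170),(266,108),(203,138)),('side',(230,170),(597,104),(627,154))]:
    f=lambda t:(o[0]+(t[0]%400)*k,o[1]+t[1]*k)
    A,B=ray(c,f(p),.158),ray(c,f(q),.158); v=A-B; print(c,np.linalg.norm(v[:2]),np.degrees(np.arctan2(v[1],v[0])))
```

```text
scene 0.07913051102069907 128.16020072208698
side 0.08347018870998969 123.9241778643634
```

```bash
python3 -c "
from plant import env; print(env.close_job())"
```

```text
the job is handed in; nothing more can be done
None
```

I pushed the dial clockwise by four clicks, from one side with the closed fingertips. The bar turned about 80° and rests in the fourth notch, the tiffin, dabba and tumbler did not move, and I handed the job in at about 14 s with the gripper clear.

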